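Pack a kiln shelf around its props

ROBOT

A 6-joint arm with a two-finger parallel gripper is mounted at the origin on the work surface. World frame = base frame: x ahead of the robot, y to its left, z up, the work surface at z = 0. Lengths are in m, angles in rad, forces in N, time in s.
With the tool pointing down it reaches from about 0.375 to 0.925 m from the base axis. Payload 5.7 kg.
Tool frame: the origin (TCP) lies midway between the tips of the shut fingers; the grasp point (between the pads) lies 19 mm behind it; z points along the fingers, x is the direction in which the jaws open and shut, and the axes are right-handed (so a half turn about z gives the same grasp; the last joint's range is limited). The gripper opens to 88 mm and grips with 3 to 60 N. Pads are 20 mm wide; open, the fingers measure 115 mm over their backs; the gripper's body (75 mm by 178 mm) begins 61 mm behind the grasp point.
Start: joints at [-1.278, 0.359, 1.51, -0, 1.272, -0.115], TCP at [0.238, -0.551, 0.223] pointing down, gripper open.
Joint ranges: [-2.97, 2.97], [-1.01, 2.36], [0.21, 2.38], [-0.96, 4.11], [0.2, 2.71], [-2.98, 2.98]. Speed limits (rad/s): [2.39, 2.39, 3.14, 3.14, 3.14, 3.14].

INTERFACE

Orientations are given as a unit quaternion [x, y, z, w].
In Python, from bench import move_ptp, servo_line, goto_joints, move_gripper, sleep, inverse_kinematics, capture, PlanningError, close_job, spot_in, silhouettes, current_clock, current_joint_pos, current_qvel, current_joint_torque, current_position, current_orientation, current_force, current_torque, current_finger_gap gives the robot as it stands. Calls block until the motion is done:
- move_ptp(position, orientation): joint-space move of the TCP to a pose.
- servo_line(position, orientation=None, rate=0.15, contact_N=None): straight line of the TCP; orientation=None keeps the orientation; rate is the mean speed in m/s. With contact_N (N) it stops when the force on the tool has changed by that much, and returns True; else False.
- goto_joints(angles): joint-space move.
- move_gripper(opening): finger opening in m; the grip force is fixed at half the most; returns when the fingers have stopped.
- sleep(seconds).
- inverse_kinematics(position, orientation): joint angles nearest the present ones, or None.
- capture(name): name is "scene" or "top"; returns a dict with "image" (400x640x3 uint8, blue, green, red), "range_z" (400x640 float32, m along the optical axis (not along the pixel's ray), 0 where there is no reading), "intrinsics" (3x3 intrinsics, pixels), "R" (3x3) and "t" (3): a world point X has camera coordinates R X + t. Camera axes: x right, y down, z forward; pixel columns grow to the right and rows downward; lengths in m; the calibration is good to about 2 mm. A picture is of the moment at which its call begins.
A pose or a line that the arm cannot do raises PlanningError and nothing moves.
- close_job(): hands the job in, once; it reports no verdict.
Trained networks look in the newest picture that a camera, given by its name, has taken for a name from the list of things; names that differ only in an ending like _2 or _b are one class to them, and where a whole thing is asked for, a point or a joint stands for the part that bears it (a point fixed in the world has none). Each returns a list of dicts, best first, with "conf" (0 to 1); they miss things now and then, are a little off and sometimes report something else, mostly with a low value. They report only what shows in the picture. A call takes as long as a camera call.
- spot_in(camera, query): "xy" ([column, row] in pixels, amid what is visible of it).
- silhouettes(camera, query): "region" (400x640 bool, what is visible of it) and "xy" ([column, row] in pixels, amid what is visible of it).
Readings, each from a call of its own:
- current_clock(): time.
- current_joint_pos(): joint angles.
- current_qvel(): joint speeds.
- current_joint_torque(): joint torques, N m.
- current_position(): TCP position.
- current_orientation(): TCP orientation.
- current_force(): force on the tool from outside, world axes, zero at the start.
- current_torque(): the same for the moment, N m.
- current_finger_gap(): finger opening in m.
Only numpy, scipy, OpenCV 4.12 (cv2) and the standard library are available. Lean on these libraries where they do the work, as an engineer would, in place of code of your own. Each camera call takes 0.05 s, during which the arm holds its last target.

TASK

Pack the kiln shelf: first take the finished yellow planter off the steel cradle and stand it on the wooden ware board, then lay the terracotta drip tile on the cradle, in line with it, and press the tile (not the bare brass pad) down until it sits level on both steel rails, and then stand the black vase in the middle of the tile. Also stand whichever cups are there upright on the shelf, in any order: white directly behind the square prop and blue directly in front of it, green directly in front of the round prop, each with a clear gap of 3 cm between cup and prop, and red midway between the two props; behind and in front mean towards the far and the near edge of the shelf. Knock nothing over, leave the brush, sponge, jar and bottle where they are, and put right any cup that gets knocked out of place.

Things in the scene. Friction and masses are not known exactly. Their poses are not given: they have to be found in the camera images.
- kiln_shelf: fixed cream slab 300 (x) x 350 (y) x 12 mm thick. Origin: centre of its underside, on the table; its x axis points to the far edge (away from the robot), y to the left. Turned by up to 9 degrees. A small fixed plaque with three cones (26 x 75 mm, 55 mm tall) stands on it, centred 105 mm in front of the slab's centre.
- square_prop: fixed brick-red square kiln prop, 50 x 50 x 60 mm tall, on the shelf. Origin: centre of its underside, on the shelf's top; its axes are parallel to the shelf's. It stands 120 mm left or right of the shelf's centre.
- round_prop: fixed grey round kiln prop, 50 mm across, 60 mm tall, on the shelf 240 mm from the square one. Origin: centre of its underside, on the shelf's top; axes parallel to the shelf's.
- cradle: fixed low tile cradle on the far half of the shelf: two dark steel rails 56 mm (x) x 12 mm (y) x 14 mm tall, centred at y = +42 and -42 mm. Between them stands a brass pad 44 x 44 mm whose top is 21 mm above the origin while up and 14 mm, level with the rails, when pressed home. Origin: centre of its underside, on the shelf's top. It is turned a little on the shelf.
- cradle_pad (a joint): how far the brass pad has been pushed down: 0 up, 0.007 m fully home, level with the rails. It moves stiffly (about 8 N) and stays where it is left.
- tile: flat terracotta drip tile 66 (x) x 110 (y) x 10 mm thick, 0.16 kg, lying on the table at the left. Origin: centre of its underside. It belongs with its long (y) axis along the cradle's y axis, centre over centre; it overhangs the rails by 5 mm at each long side.
- vase: black vase, 60 mm across its straight belly (from 12 to 55 mm high), narrow neck above, 85 mm tall, 0.22 kg. Origin: centre of its underside, z up.
- planter: finished yellow round pot, 66 mm across, 70 mm tall, 0.3 kg, standing on the cradle's pad at the start. Origin: centre of its underside, z up.
- ware_board: fixed wooden board 130 x 130 x 12 mm thick on the table at the left. Origin: centre of its underside; its top is 12 mm higher.
- cup_red: red glazed straight cup, open on top, 56 mm across, 64 mm tall, 0.16 kg. Origin: centre of its underside, z up. May be absent. Goes midway between the two props.
- cup_white: white glazed straight cup, open on top, 56 mm across, 64 mm tall, 0.16 kg. Origin: centre of its underside, z up. May be absent. Goes directly behind the square prop (its centre 83 mm from the prop's centre along +x of the prop).
- cup_blue: blue glazed straight cup, open on top, 56 mm across, 64 mm tall, 0.16 kg. Origin: centre of its underside, z up. May be absent. Goes directly in front of the square prop (83 mm along -x of the prop).
- cup_green: green glazed straight cup, open on top, 56 mm across, 64 mm tall, 0.16 kg. Origin: centre of its underside, z up. May be absent. Goes directly in front of the round prop (83 mm along -x of the prop).
- brush: bystander: brush 180 mm long lying at the near right. Origin on its underside.
- sponge: bystander: yellow sponge 90 x 60 x 35 mm. Origin: centre of its underside.
- glaze_jar: bystander: glaze jar 68 mm across, 100 mm tall, far left. Origin: centre of its underside.
- slip_bottle: bystander: bottle 60 mm across, 170 mm tall, far right. Origin: centre of its underside.

How it is judged:
By the outcome, as a careful person would: the job done as asked, in the order asked, and still so for the second after the job is handed in, with the robot touching nothing.
Of cup_red, cup_white, cup_blue, cup_green only 2 to 4 are there at a start; the rules pass over those that are not, and their reading is None.
At some moment in a run one of cup_red, cup_white, cup_blue, cup_green may be knocked a few centimetres aside while the robot is not near it.
It also fails if it takes over 210 s, if anything falls off the work surface, if the arm or the gripper's body presses on something with over 40 N, if the wrist force passes 120 N, or if a joint passes its speed limit or range.

## Working session

There is one attempt and no reset: what is moved stays moved. The work goes in short steps, each a Python script; the robot and the scene stay as the last script left them, time stands still between calls to the robot, and variables do not carry over. Pictures are saved under pics/ and viewed, and the job is handed in when it is done.

```bash
ls; mkdir -p pics; python3 - <<'E'
from bench import *
import cv2
for n in ("scene","top"):
    c=capture(n); cv2.imwrite(f"pics/{n}0.png",c["image"]); print(n,c["intrinsics"].tolist(),c["R"].tolist(),c["t"].tolist())
    for q in "kiln_shelf square_prop round_prop cradle tile vase planter ware_board cup_red cup_white cup_blue cup_green brush sponge glaze_jar slip_bottle".split():
        r=spot_in(n,q); print(q,[(d["xy"],round(d["conf"],2)) for d in r[:3]])
print(current_clock())
E
```

```text
pics
scene [[401.2728811242107, 0.0, 321.5850105352398], [0.0, 401.2728811242107, 196.60246179870092], [0.0, 0.0, 1.0]] [[0.4569520865350311, 0.8894205011980918, 0.011223308773096847], [0.6294469934546802, -0.31442041235179513, -0.7105886902613849], [-0.6284833116655881, 0.33176946264697427, -0.7035181238694516]] [-0.2586475524138217, -0.2953880661380791, 1.3777053830978052]
kiln_shelf [([324.0, 215.8], 0.72)]
square_prop [([288.7, 227.1], 0.89)]
round_prop [([367.4, 186.5], 0.96)]
cradle [([336.3, 241.3], 0.87)]
tile [([390.7, 162.5], 0.81), ([145.7, 235.4], 0.67)]
vase []
planter [([354.3, 221.8], 0.68)]
ware_board [([452.0, 167.4], 0.77)]
cup_red [([144.1, 233.7], 0.76)]
cup_white [([288.9, 225.7], 0.22)]
cup_blue [([319.0, 218.2], 0.48), ([177.4, 200.9], 0.48)]
cup_green [([154.8, 272.4], 0.96)]
brush [([177.1, 198.1], 0.93)]
sponge [([391.2, 131.7], 0.82)]
glaze_jar [([459.2, 205.3], 0.63), ([321.9, 217.0], 0.52)]
slip_bottle [([210.6, 306.9], 0.89), ([153.4, 271.7], 0.75)]
top [[374.2664915021923, 0.0, 314.0803569401548], [0.0, 374.2664915021923, 194.63234115679052], [0.0, 0.0, 1.0]] [[-0.02085181206534453, -0.9996891341309133, 0.013668834411775613], [-0.9943511223228955, 0.019313427382704113, -0.10436875518051987], [0.10407231845591716, -0.01576789850671301, -0.9944447324551992]] [0.021534983237992838, 0.5131172696014998, 0.928628656041184]
kiln_shelf [([309.2, 183.1], 0.68)]
square_prop [([357.3, 172.0], 0.74)]
round_prop [([262.0, 181.3], 0.87)]
cradle [([317.3, 139.9], 0.71)]
tile [([208.9, 220.8], 0.63)]
vase [([439.2, 173.4], 0.87)]
planter [([172.4, 270.4], 0.67), ([303.2, 134.5], 0.64)]
ware_board []
cup_red [([478.9, 217.8], 0.74)]
cup_white []
cup_blue [([443.1, 112.2], 0.71)]
cup_green [([478.4, 173.4], 0.84)]
brush [([440.6, 263.5], 0.76)]
sponge [([171.6, 269.2], 0.61)]
glaze_jar [([193.7, 117.0], 0.98)]
slip_bottle [([443.8, 112.1], 0.7)]
1.7
```

View pics/top0.png

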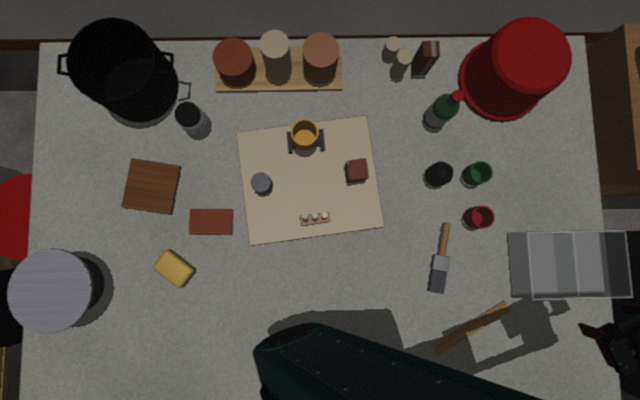

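View pics/scene0.png

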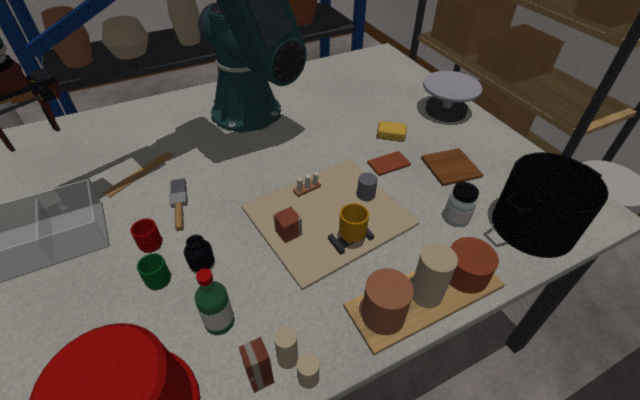

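The top view shows the shelf with the planter at (305,135). The square prop is on the right at (357,172) and the round prop on the left at (262,182). The vase is at (438,174), the green cup at (477,173) and the red cup at (480,217). The tile is at (211,222) and the board at (152,187). I see no white or blue cup: the "blue" hits are the bottle and the brush.

```bash
cat > h.py <<'E'
from bench import *
import numpy as np, cv2
from scipy.spatial.transform import Rotation as Ro
def cloud(c):
    z=c["range_z"]; v,u=np.mgrid[0:400,0:640]; K=c["intrinsics"]
    p=np.stack([(u-K[0,2])/K[0,0]*z,(v-K[1,2])/K[1,1]*z,z],-1)
    return (p-c["t"])@c["R"]          # R^T (p-t)
def plane(c,uv,h):
    uv=np.asarray(uv,float).reshape(-1,2);K=c["intrinsics"]
    d=np.c_[(uv[:,0]-K[0,2])/K[0,0],(uv[:,1]-K[1,2])/K[1,1],np.ones(len(uv))]@c["R"]
    o=-c["R"].T@c["t"]; return (o+d*((h-o[2])/d[:,2])[:,None])[:,:2]
def proj(c,X):
    p=np.asarray(X)@c["R"].T+c["t"];K=c["intrinsics"]
    return np.c_[p[:,0]/p[:,2]*K[0,0]+K[0,2],p[:,1]/p[:,2]*K[1,1]+K[1,2]]
def Q(a): # tool down, jaw axis at world angle a
    return (Ro.from_euler('z',a)*Ro.from_euler('x',np.pi)).as_quat()
def pic(n,f,crop=None,s=1):
    c=capture(n);im=c["image"]
    if crop: x0,y0,x1,y1=crop; im=im[y0:y1,x0:x1]
    cv2.imwrite("pics/"+f,cv2.resize(im,None,fx=s,fy=s,interpolation=cv2.INTER_CUBIC)); return c
E
cat > m.py <<'E'
from h import *
hs=dict(kiln_shelf=.012,square_prop=.072,round_prop=.072,cradle=.026,tile=.010,vase=.085,planter=.103,ware_board=.012,cup_red=.064,cup_green=.064)
for n in ("top","scene"):
    c=capture(n); P=cloud(c)
    for q,h in hs.items():
        S=silhouettes(n,q)
        for s in S[:2]:
            m=s["region"]; p=P[m]; ok=c["range_z"][m]>0; p=p[ok]
            if len(p)<10: continue
            t=p[(abs(p[:,2]-h)<.006)]
            print(n,q,round(s["conf"],2),"n",m.sum(),"z95",np.percentile(p[:,2],[5,50,95]).round(3),end=" ")
            if len(t)>10:
                r=cv2.minAreaRect(t[:,:2].astype(np.float32)*1000); print("top",len(t),t.mean(0).round(4),"mm",[np.round(x,1) for x in r])
            else: print()
E
python3 m.py
```

```text
top kiln_shelf 0.68 n 13398 z95 [0.009 0.012 0.015] top 12998 [0.5483 0.0241 0.0115] mm [array([557.4,  22.5]), array([299.9, 350.2]), np.float64(6.8)]
top square_prop 0.77 n 486 z95 [0.032 0.071 0.074] top 397 [ 0.5703 -0.0956  0.0714] mm [array([570.9, -96.1]), array([49.4, 49.4]), np.float64(7.3)]
top round_prop 0.72 n 367 z95 [0.036 0.071 0.074] top 311 [0.5428 0.1406 0.0716] mm [array([543. , 140.1]), array([46. , 46.5]), np.float64(44.5)]
top round_prop 0.39 n 241 z95 [0.014 0.025 0.029] 
top cradle 0.72 n 249 z95 [0.014 0.025 0.028] top 193 [0.6554 0.0305 0.0254] mm [array([656.1,  29.8]), array([56. , 95.6]), np.float64(3.4)]
top tile 0.91 n 1053 z95 [0.007 0.01  0.012] top 1044 [0.4517 0.2774 0.0096] mm [array([452.4, 278.1]), array([110.2,  61.7]), np.float64(88.8)]
top planter 0.67 n 705 z95 [0.04  0.063 0.103] top 157 [0.6568 0.031  0.102 ] mm [array([656.9,  32.1]), array([64.7, 64. ]), np.float64(88.9)]
top planter 0.26 n 537 z95 [0.03  0.067 0.085] 
top ware_board 0.72 n 2533 z95 [0.008 0.011 0.014] top 2488 [0.5455 0.4315 0.0115] mm [array([546.6, 432.3]), array([130.
[... 1620 characters left out ...]
324 [0.7127 0.3137 0.0991] mm [array([712. , 314.1]), array([57.1, 57.6]), np.float64(52.1)]
scene ware_board 0.78 n 1466 z95 [0.004 0.011 0.013] top 1336 [0.5529 0.43   0.0109] mm [array([548.8, 432.8]), array([133.1, 134.3]), np.float64(79.7)]
scene ware_board 0.64 n 632 z95 [0.002 0.009 0.011] top 552 [0.4562 0.2763 0.009 ] mm [array([454.9, 277.5]), array([109.8,  70.2]), np.float64(89.3)]
scene cup_red 0.84 n 804 z95 [0.009 0.042 0.064] top 168 [ 0.4514 -0.4016  0.062 ] mm [array([ 451. , -401.1]), array([54.7, 56.1]), np.float64(52.0)]
scene cup_green 0.73 n 930 z95 [0.009 0.042 0.064] top 196 [ 0.5628 -0.4048  0.0622] mm [array([ 562. , -404.7]), array([54.8, 55.7]), np.float64(82.8)]
```

```bash
python3 - <<'E'
from h import *
pic("top","topz.png",(225,100,395,255),4.5)
E
```

```text
(no output)
```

View pics/topz.png

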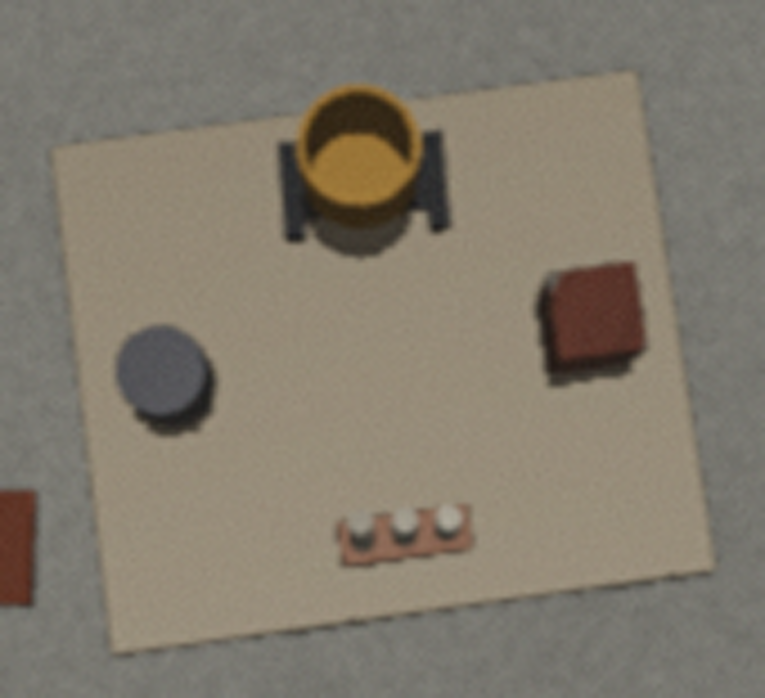

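```bash
cat >> h.py <<'E'
def pick_a(p,a):
    best=None
    for k in (-1,0,1):
        j=inverse_kinematics(list(p),list(Q(a+k*np.pi)))
        if j is None: continue
        if best is None or abs(j[5])<best[0]: best=(abs(j[5]),a+k*np.pi)
    return best[1]
def over(x,y,z,a):
    a=pick_a((x,y,z),a); move_ptp([x,y,z],list(Q(a))); return a
def up(z=.28):
    p=current_position(); servo_line([p[0],p[1],z],rate=.25)
def grab(x,y,tz,a,zh=.28,opening=.088):
    move_gripper(opening); a=over(x,y,zh,a)
    servo_line([x,y,tz+.06],rate=.3)
    r=servo_line([x,y,tz],rate=.1,contact_N=8); move_gripper(0.0)
    print("grab contact",r,"gap",current_finger_gap(),"pos",np.round(current_position(),4),"t",current_clock()); return a
def put(x,y,tz,a,zh=.28,over_=.003,N=4,rel=.088):
    a=over(x,y,zh,a); print("gap before",current_finger_gap())
    servo_line([x,y,tz+.03],rate=.25)
    r=servo_line([x,y,tz-over_],rate=.04,contact_N=N)
    print("put contact",r,np.round(current_position(),4),"want",tz,"gap",current_finger_gap())
    move_gripper(rel); up(zh); print("t",current_clock())
E
python3 - <<'E'
from h import *
print(Ro.from_quat(current_orientation()).as_matrix().round(2).tolist())
for n in("top","scene"):
    c=capture(n);P=cloud(c)
    for q in("slip_bottle","glaze_jar"):
        s=silhouettes(n,q)[0];p=P[s["region"]];print(n,q,s["xy"],p[p[:,2]>.01].mean(0).round(3),p.max(0).round(3),p.min(0).round(3))
# which body extent: check IKs
for p in [(.657,.03,.28),(.548,.4325,.28),(.452,.278,.01),(.562,-.307,.28),(.449,-.4015,.03),(.56,-.4045,.03)]:
    print(p,[None if j is None else np.round(j,2).tolist() for j in [inverse_kinematics(list(p),list(Q(a))) for a in (0,1.57,3.14,-1.57)]])
E
```

```text
[[0.4, -0.92, -0.0], [-0.92, -0.4, 0.0], [-0.0, 0.0, -1.0]]
top slip_bottle [444.7, 109.1] [ 0.706 -0.302  0.106] [0.744 0.026 0.977] [ 0.414 -0.34   0.   ]Traceback (most recent call last):
  File "<stdin>", line 6, in <module>
IndexError: list index out of range
```

```bash
python3 - <<'E'
from h import *
a=grab(.6585,.0321,.059,np.pi/2)
servo_line([.6585,.0321,.28],rate=.2)
print(current_force(),current_finger_gap())
c=pic("scene","s1.png")
E
```

```text
grab contact False gap 0.0654148719675147 pos [0.6589 0.0323 0.0596] t 7.675
[ 0.12756808  0.14384436 -3.06223004] 0.06547343663316316
```

View pics/s1.png

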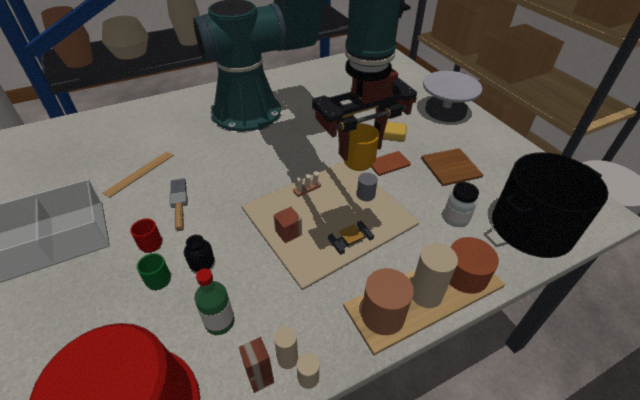

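The planter is held at (360,148) and the cradle at (350,237) is bare. The gripper body's long side runs along the jaw axis.

```bash
python3 - <<'E'
from h import *
put(.5477,.4325,.012+.0263,np.pi/2)
c=pic("scene","s2.png"); print(silhouettes("scene","planter")[0]["xy"])
c=pic("top","t2.png");P=cloud(c)
for n in("top","scene"):
    c=capture(n);P=cloud(c)
    for q in("cradle","tile","planter"):
        h=dict(cradle=.027,tile=.01,planter=.082)[q]
        for s in silhouettes(n,q)[:2]:
            p=P[s["region"]];t=p[abs(p[:,2]-h)<.007]
            if len(t)>10:
                r=cv2.minAreaRect(t[:,:2].astype(np.float32)*1000);print(n,q,round(s["conf"],2),len(t),t.mean(0).round(4),[np.round(x,1) for x in r])
E
```

```text
gap before 0.06587222558417664
put contact True [0.5472 0.4321 0.0382] want 0.0383 gap 0.06567735000251389
t 14.5083
[456.1, 152.9]
top cradle 0.83 442 [0.6553 0.0303 0.029 ] [array([655.8,  29.6]), array([56. , 96.4]), np.float64(3.2)]
top tile 0.58 1067 [0.4523 0.2772 0.0095] [array([452.5, 277.5]), array([109.7,  61.9]), np.float64(88.9)]
top planter 0.6 193 [0.5456 0.4322 0.0805] [array([545.8, 430.6]), array([65.7, 63.2]), np.float64(64.9)]
scene cradle 0.93 487 [0.6601 0.0287 0.0283] [array([658.1,  30.4]), array([56.6, 98.3]), np.float64(4.2)]
scene cradle 0.73 62 [0.561  0.1317 0.0271] [array([559. , 133.9]), array([47.9, 20. ]), np.float64(58.1)]
scene tile 0.81 587 [0.4569 0.2757 0.0087] [array([454.4, 277.9]), array([111.3,  69.6]), np.float64(89.1)]
scene planter 0.69 132 [0.5524 0.4288 0.0791] [array([550.3, 430. ]), array([63.7, 65.5]), np.float64(55.3)]
scene planter 0.68 114 [0.7246 0.2972 0.0811] [array([720.3, 300.9]), array([58.1, 27.2]), np.float64(31.4)]
```

View pics/s2.png

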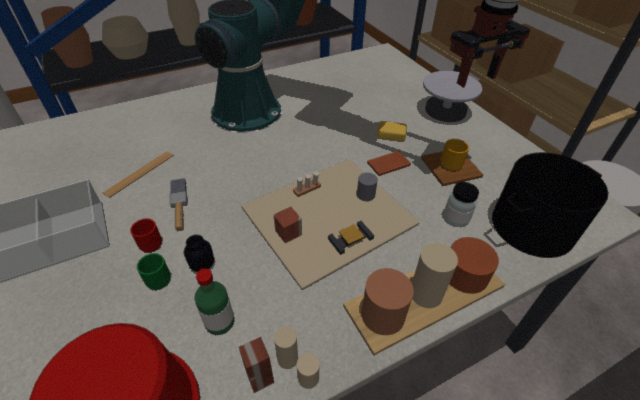

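View pics/t2.png

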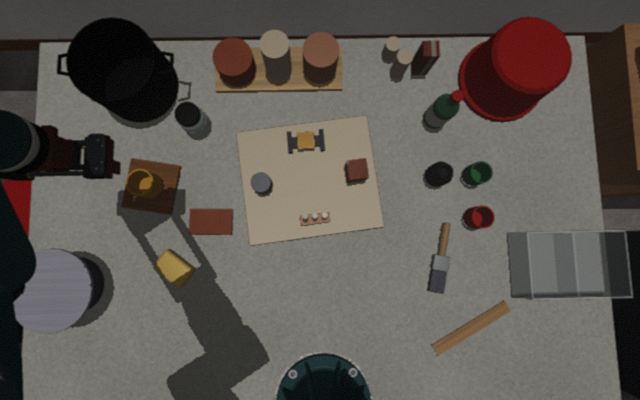

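The planter now stands on the ware board at (145,183) in the top view. I'll refine the cradle and tile yaw next.

```bash
cat > yaw.py <<'E'
from h import *
def yaw(q,h,tol=.006):
    out=[]
    for n in("top","scene"):
        c=capture(n);P=cloud(c)
        s=silhouettes(n,q)
        if not s: continue
        m=s[0]["region"].copy(); m&=abs(P[...,2]-h)<tol
        v,u=np.nonzero(m); xy=plane(c,np.c_[u,v],h)
        r=cv2.minAreaRect(xy.astype(np.float32)*1000)
        C=np.cov(xy.T);w,V=np.linalg.eigh(C);d=V[:,1]*np.sign(V[1,1]); a=np.degrees(np.arctan2(-d[0],d[1]))
        bx=cv2.boxPoints(r); 
        print(n,q,"n",len(xy),"mean",xy.mean(0).round(4),"rect",[np.round(x,1) for x in r],"pca yaw",a.round(2)); out.append((xy,a))
    return out
if __name__=="__main__":
    yaw("cradle",.026,.010);yaw("cradle",.026,.003);yaw("tile",.01);yaw("kiln_shelf",.012,.004)
E
python3 yaw.py
```

```text
top cradle n 528 mean [0.6565 0.0302] rect [array([655.3,  29.9]), array([56.3, 95.8]), np.float64(2.5)] pca yaw 3.55
scene cradle n 549 mean [0.6596 0.029 ] rect [array([661.8,  27.6]), array([ 60.6, 100.1]), np.float64(3.6)] pca yaw 4.91
top cradle n 168 mean [0.6547 0.0327] rect [array([655.1,  29.9]), array([54. , 95.8]), np.float64(4.3)] pca yaw 4.85
scene cradle n 189 mean [0.6616 0.0285] rect [array([660.8,  29.8]), array([55.6, 97. ]), np.float64(3.3)] pca yaw 4.14
top tile n 1073 mean [0.4522 0.2773] rect [array([452.3, 277.6]), array([109.9,  61.6]), np.float64(88.9)] pca yaw -1.37
scene tile n 578 mean [0.458  0.2748] rect [array([457.2, 275. ]), array([110.7,  69.6]), np.float64(88.9)] pca yaw -0.8
top kiln_shelf n 13000 mean [0.5513 0.0243] rect [array([556.8,  22.6]), array([298.9, 348.7]), np.float64(6.8)] pca yaw 5.97
scene kiln_shelf n 9590 mean [0.5794 0.0105] rect [array([562. ,  21.8]), array([300.3, 349.3]), np.float64(6.8)] pca yaw 8.27
```

```bash
cat > cr.py <<'E'
from h import *
def rails():
  for n,H in(("top",.026),("scene",.026)):
    c=capture(n); im=cv2.cvtColor(c["image"],cv2.COLOR_BGR2GRAY).astype(int)
    uv=np.stack(np.meshgrid(np.arange(640),np.arange(400)),-1).reshape(-1,2)
    xy=plane(c,uv,H); d=xy-[.657,.030]; sel=(abs(d[:,0])<.045)&(abs(d[:,1])<.065)
    g=im.reshape(-1)[sel]; w=np.clip(95-g,0,40)/40. ; xy=xy[sel]
    hsv=cv2.cvtColor(c["image"],cv2.COLOR_BGR2HSV).reshape(-1,3)[sel]; w=w*(hsv[:,1]<90)
    L=[]
    for s in (1,-1):
        k=((xy[:,1]-.030)*s>.028); m=(xy[k]*w[k][:,None]).sum(0)/w[k].sum()
        C=np.cov(xy[k].T,aweights=w[k]+1e-9);_,V=np.linalg.eigh(C);v=V[:,1]*np.sign(V[0,1])
        L.append(m); print(n,s,m.round(4),w[k].sum().round(1),"rail dir deg",np.degrees(np.arctan2(v[1],v[0])).round(2))
    d=L[0]-L[1]; print(" centre",((L[0]+L[1])/2).round(4),"sep",np.linalg.norm(d).round(4),"yaw",np.degrees(np.arctan2(-d[0],d[1])).round(2))
rails()
pic("top","cz.png",(270,115,345,165),8)
E
python3 cr.py
```

```text
top 1 [0.6504 0.0694] 117.2 rail dir deg 4.29
top -1 [ 0.6551 -0.0082] 117.6 rail dir deg 2.12
 centre [0.6528 0.0306] sep 0.0777 yaw 3.49
scene 1 [0.6617 0.0679] 147.4 rail dir deg 0.78
scene -1 [ 0.667  -0.0121] 183.8 rail dir deg 3.11
 centre [0.6643 0.0279] sep 0.0802 yaw 3.77
```

View pics/cz.png

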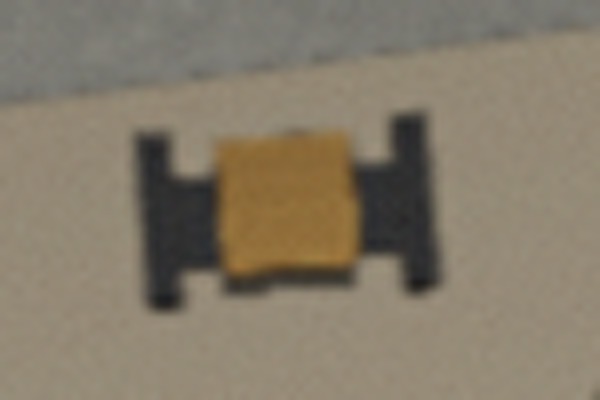

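```bash
python3 - <<'E'
from h import *
a=grab(.4545,.2775,.002,np.radians(-1.05))
servo_line([.4545,.2775,.28],rate=.12)
print(a,current_finger_gap(),current_force().round(2) if hasattr(current_force(),'round') else current_force())
pic("scene","s3.png")
E
```

```text
grab contact False gap 0.06561631816870556 pos [0.4545 0.2776 0.0024] t 19.6167
-0.01832595714594046 0.06572051723679392 [-0.17 -0.33 -1.92]
```

View pics/s3.png

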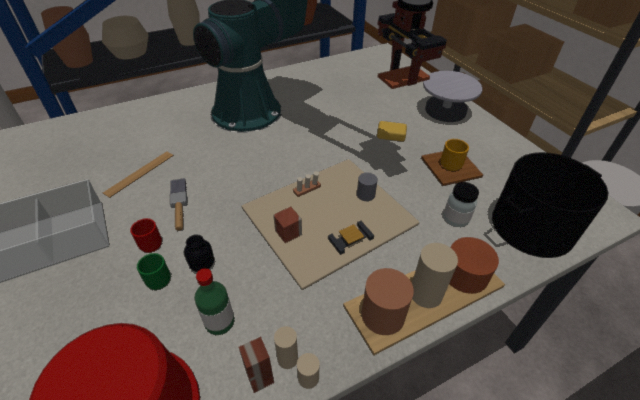

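```bash
python3 - <<'E'
from h import *
put(.657,.030,.0353,np.radians(3.65),N=4,over_=.002)
from yaw import yaw
over(.5,-.15,.28,np.pi/2)
yaw("tile",.043,.008)
yaw("cup_red",.064,.006)
pic("top","t4.png",(200,90,520,290),2.4); pic("scene","s4.png")
E
```

```text
gap before 0.06552764447300818
put contact True [0.6564 0.03   0.0343] want 0.0353 gap 0.06595318613601127
t 26.7667
top tile n 1098 mean [0.6542 0.0305] rect [array([654.2,  30.5]), array([ 66.9, 109.6]), np.float64(3.7)] pca yaw 3.98
scene tile n 1023 mean [0.6623 0.0274] rect [array([661.3,  28.2]), array([ 69.1, 109.9]), np.float64(4.6)] pca yaw 4.94
top cup_red n 127 mean [ 0.4478 -0.4017] rect [array([ 447.7, -400.2]), array([57.1, 51.5]), np.float64(88.8)] pca yaw 9.74
scene cup_red n 164 mean [ 0.4545 -0.4012] rect [array([ 453.5, -400.7]), array([60.2, 54.5]), np.float64(8.6)] pca yaw -86.27
```

View pics/t4.png

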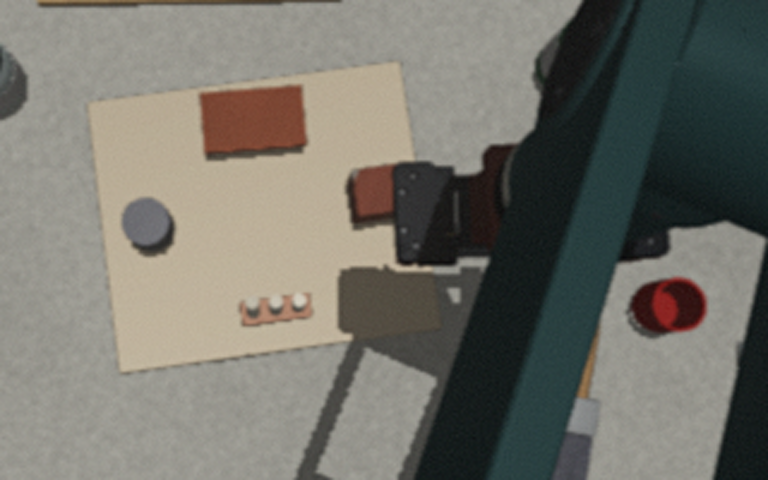

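View pics/s4.png

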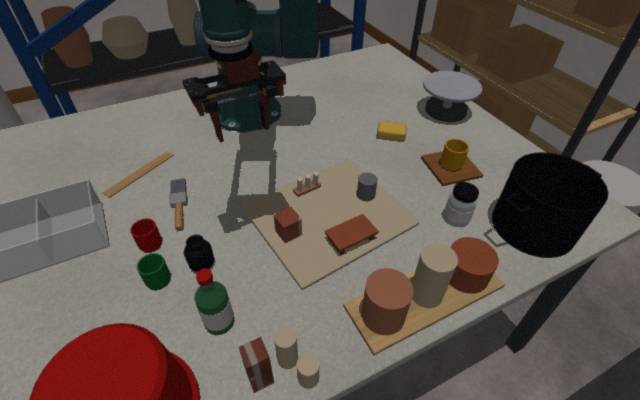

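The tile lies straight on the raised pad, at (252,120) in the zoomed crop. Now I'll press it.

```bash
python3 - <<'E'
from h import *
move_gripper(0.0)
over(.6568,.0297,.20,np.radians(93.65))
servo_line([.6568,.0297,.055],rate=.2)
r=servo_line([.6568,.0297,.039],rate=.02,contact_N=30); print(r,current_position(),current_force())
if not r:
    r=servo_line([.6568,.0297,.0335],rate=.01,contact_N=35); print(r,current_position(),current_force())
up(.28)
from yaw import yaw
over(.5,-.15,.28,np.pi/2)
yaw("tile",.036,.008)
for n in("top","scene"):
    c=capture(n);P=cloud(c);s=silhouettes(n,"tile")[0];m=cv2.erode(s["region"].astype(np.uint8),np.ones((5,5)))>0
    p=P[m];A=np.c_[p[:,:2]-p[:,:2].mean(0),np.ones(len(p))];k=np.linalg.lstsq(A,p[:,2],rcond=None)[0];print(n,"slope deg",np.degrees(k[:2]).round(2),"z",k[2].round(4),current_clock())
    q=P[np.abs(P[...,0]-.56)+np.abs(P[...,1]-.06)<.03];print(" shelf z",np.median(q[:,2]))
pic("scene","s5.png",(220,140,440,290),3.5)
E
```

```text
False [0.65673989 0.02975438 0.0391403 ] [-1.09246882  0.35935603  4.29614222]
False [0.65679413 0.02975585 0.03622221] [-6.54344629  0.70497543 23.79407592]
top tile n 1091 mean [0.6543 0.0305] rect [array([654.4,  30.5]), array([ 67.3, 109.6]), np.float64(3.7)] pca yaw 3.98
scene tile n 1069 mean [0.6615 0.0284] rect [array([660.9,  29.4]), array([ 70.9, 112.4]), np.float64(3.7)] pca yaw 4.61
top slope deg [-105.73   -7.79] z 0.0391 35.6583
 shelf z 0.011417505668103553
scene slope deg [ 61.18 -12.34] z 0.0389 35.7583
 shelf z 0.01099458455611955
```

View pics/s5.png

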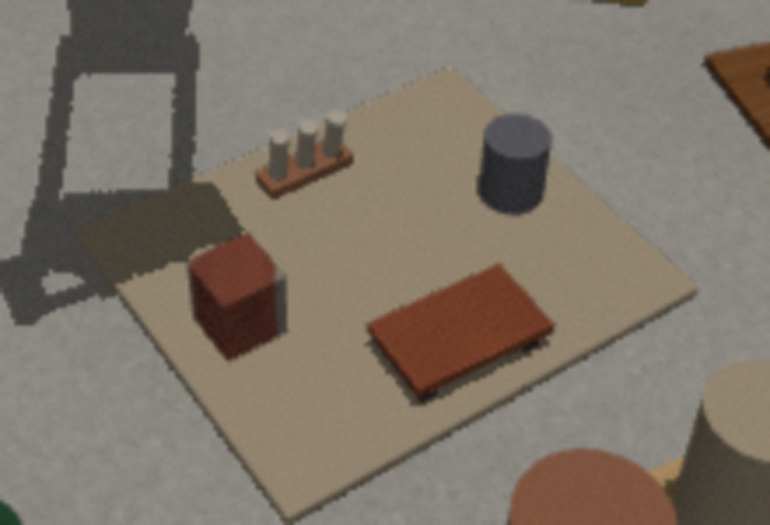

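```bash
cat > lev.py <<'E'
from h import *
def level(h=.036):
  for n in("top","scene"):
    c=capture(n);P=cloud(c);s=silhouettes(n,"tile")[0];m=cv2.erode(s["region"].astype(np.uint8),np.ones((3,3)))>0
    p=P[m];p=p[abs(p[:,2]-h)<.012];o=p[:,:2].mean(0)
    for _ in range(3):
        A=np.c_[p[:,:2]-o,np.ones(len(p))];k=np.linalg.lstsq(A,p[:,2],rcond=None)[0];r=p[:,2]-A@k;p=p[abs(r)<2.5*r.std()]
    print(n,"slope deg",np.degrees(k[:2]).round(2),"z",k[2].round(4))
E
python3 - <<'E'
from h import *
from lev import level
level()
over(.6568,.0297,.20,np.radians(93.65))
servo_line([.6568,.0297,.045],rate=.2)
r=servo_line([.6568,.0297,.030],rate=.015,contact_N=45); print(r,current_position(),current_force())
up(.28)
over(.449,-.4015,.28,0)
level(); print(current_clock())
from yaw import yaw
E
```

```text
top slope deg [-0.09  0.13] z 0.0355
scene slope deg [ 0.31 -0.03] z 0.0351
True [0.65681351 0.02976929 0.03638193] [-1.05219294  0.06214308  6.67828189]
top slope deg [0.2  0.14] z 0.0355
scene slope deg [-0.13 -0.18] z 0.0351
42.0333
```

The tile is level, with its top at about 36 mm. Next is the red cup to the middle.

```bash
python3 - <<'E'
from h import *
a=grab(.4497,-.4013,.025,0)
servo_line([.4497,-.4013,.28],rate=.2)
put(.5588,.0225,.0372,np.radians(6.8+90),rel=.075)
over(.562,-.307,.28,np.pi/2)
from yaw import yaw
yaw("cup_red",.076,.005)
yaw("cup_green",.064,.005)
yaw("vase",.085,.005)
pic("scene","s6.png")
print(current_clock())
E
```

```text
grab contact False gap 0.05591449388596469 pos [ 0.4496 -0.4013  0.0252] t 45.8083
gap before 0.055641963881617726
put contact True [0.5583 0.0225 0.0369] want 0.0372 gap 0.05591088447636846
t 52.5
top cup_red n 105 mean [0.5588 0.0209] rect [array([557.8,  20.9]), array([53.6, 51.7]), np.float64(89.0)] pca yaw 14.59
scene cup_red n 115 mean [0.5629 0.0202] rect [array([564.1,  20.4]), array([53.7, 58.9]), np.float64(63.2)] pca yaw 59.16
top cup_green n 105 mean [ 0.565  -0.4285] rect [array([ 566. , -427.2]), array([49.1, 56. ]), np.float64(20.5)] pca yaw 19.73
scene cup_green n 181 mean [ 0.5737 -0.4264] rect [array([ 574.4, -425.9]), array([58.9, 54.4]), np.float64(22.9)] pca yaw -78.55
top vase n 100 mean [ 0.5598 -0.3098] rect [array([ 559.4, -308.2]), array([35.7, 35.3]), np.float64(42.7)] pca yaw -56.5
scene vase n 69 mean [ 0.563  -0.3091] rect [array([ 564.6, -307.2]), array([35.2, 30.1]), np.float64(63.3)] pca yaw -42.21
54.4
```

View pics/s6.png

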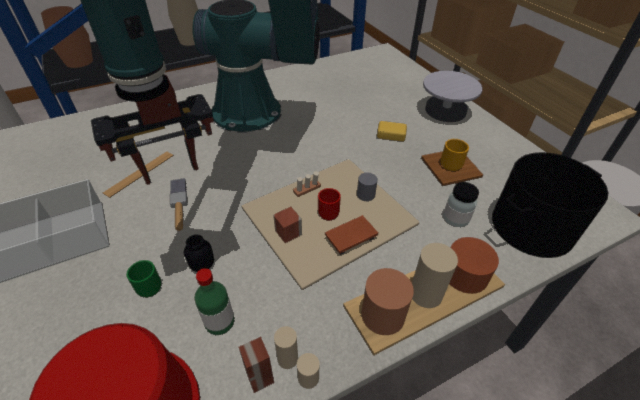

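The green cup was knocked aside to (146,279) and will be picked up from there anyway. The red cup stands at (329,204). Next is the vase.

```bash
python3 - <<'E'
from h import *
a=grab(.5615,-.308,.023,np.pi/2)
servo_line([.5615,-.308,.28],rate=.2)
put(.6568,.0295,.0592,np.radians(93.7),rel=.075,N=4)
over(.569,-.427,.28,0)
from yaw import yaw
yaw("cup_red",.076,.005)
yaw("cup_green",.064,.005)
yaw("vase",.121,.006)
yaw("tile",.036,.006)
pic("scene","s7.png")
c=capture("scene");P=cloud(c)
for q,h in(("vase",.121),("cup_green",.064),("cup_red",.076)):
    s=silhouettes("scene",q);
    if s: p=P[s[0]["region"]];t=p[abs(p[:,2]-h)<.006];print(q,((t.max(0)+t.min(0))/2).round(4))
print(current_clock())
E
```

```text
grab contact False gap 0.059625461497207856 pos [ 0.5616 -0.3078  0.0234] t 57.2
gap before 0.05937904744842968
put contact True [0.6562 0.0296 0.0591] want 0.0592 gap 0.05963652723921609
t 63.0667
top cup_red n 83 mean [0.5549 0.0206] rect [array([556.6,  20.9]), array([53.6, 49.2]), np.float64(89.0)] pca yaw 21.77
scene cup_red n 118 mean [0.5627 0.0206] rect [array([562.7,  21.1]), array([53.8, 55.5]), np.float64(63.4)] pca yaw 60.26
top cup_green n 108 mean [ 0.5682 -0.4265] rect [array([ 568.3, -427. ]), array([52.2, 55.4]), np.float64(8.4)] pca yaw 20.25
scene cup_green n 177 mean [ 0.5741 -0.426 ] rect [array([ 572.8, -426.3]), array([57.7, 54.2]), np.float64(8.9)] pca yaw -79.57
top vase n 110 mean [0.655  0.0274] rect [array([654.9,  27.3]), array([35.1, 35.9]), np.float64(89.0)] pca yaw -50.71
scene vase n 83 mean [0.6557 0.0288] rect [array([657.4,  28.1]), array([34.3, 33.4]), np.float64(7.3)] pca yaw 76.41
top tile n 605 mean [0.6493 0.0328] rect [array([654.6,  30.5]), array([ 66.6, 109.6]), np.float64(3.6)] pca yaw 2.19
scene tile n 628 mean [0.6692 0.0214] rect [array([660. ,  29.9]), array([ 68.9, 111.5]), np.float64(3.5)] pca yaw -9.05
cup_green [ 0.5716 -0.4266  0.0619]
cup_red [0.5601 0.0211 0.0739]
66.0083
```

View pics/s7.png

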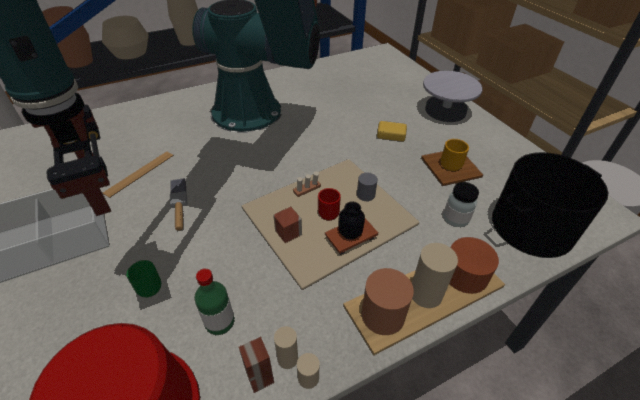

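The vase is on the tile at (351,220). The last item is the green cup.

```bash
python3 - <<'E'
from h import *
a=grab(.5697,-.4267,.025,np.pi/2)
servo_line([.5697,-.4267,.28],rate=.2)
put(.4626,.1306,.0372,np.radians(96.8),rel=.075)
over(.45,-.35,.3,0)
print(current_clock())
pic("scene","s8.png"); pic("top","t8.png")
for n in("top","scene"):
  c=capture(n);P=cloud(c)
  for q,h in(("vase",.121),("cup_green",.076),("cup_red",.076),("round_prop",.072),("square_prop",.072),("tile",.036),("planter",.082),("kiln_shelf",.012)):
    s=silhouettes(n,q)
    if s:
        p=P[s[0]["region"]];t=p[abs(p[:,2]-h)<.006]
        if len(t)>10: print(n,q,round(s[0]["conf"],2),((t.max(0)+t.min(0))/2).round(4),np.array(cv2.minAreaRect(t[:,:2].astype(np.float32)*1000)[0]).round(1))
E
```

```text
grab contact False gap 0.05586714125712318 pos [ 0.5698 -0.4267  0.0253] t 70.0
gap before 0.05579060675999949
put contact True [0.4622 0.1305 0.0369] want 0.0372 gap 0.05584194660244415
t 76.8333
78.5833
top cup_green 0.82 [0.4615 0.1286 0.0746] [461.5 128.5]
top cup_red 0.58 [0.5582 0.0209 0.0742] [557.3  21.4]
top round_prop 0.64 [0.5435 0.1408 0.0709] [543.5 140.6]
top square_prop 0.9 [ 0.5706 -0.0962  0.0712] [571.2 -96.7]
top tile 0.56 [0.6547 0.0304 0.0357] [654.9  30.5]
top planter 0.69 [0.5463 0.4304 0.0811] [546.7 429.7]
top kiln_shelf 0.94 [0.5549 0.0236 0.012 ] [557.1  22.5]
scene cup_green 0.71 [0.4643 0.1285 0.0744] [464.2 128.3]
scene cup_red 0.62 [0.56   0.0212 0.0735] [560.2  21.6]
scene round_prop 0.94 [0.5464 0.1412 0.0703] [546.3 141.2]
scene tile 0.77 [0.6607 0.0299 0.0348] [657.7  29.9]
scene planter 0.73 [0.549  0.4316 0.0804] [548.1 431.2]
scene kiln_shelf 0.61 [0.5632 0.0233 0.012 ] [559.4  23.2]
```

View pics/s8.png

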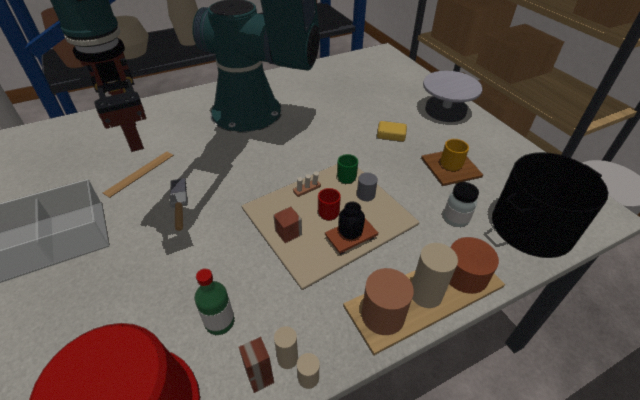

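View pics/t8.png

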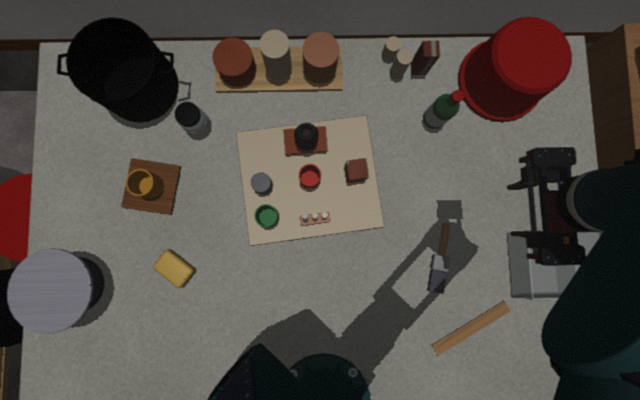

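```bash
python3 - <<'E'
from h import *
sleep(0.5); print(current_force(),current_clock())
close_job()
E
```

```text
[-0.05506693  0.78585791  0.51562771] 80.0833
the job is handed in; nothing more can be done
```

The kiln shelf is packed and the job was handed in at 80 s on the robot's clock.

**What I did:** I moved the planter to the ware board, then laid the tile along the cradle and pressed it down, twice. The red cup went midway between the props, then the vase onto the middle of the tile, and last the green cup in front of the round prop. Only the red and green cups were there. The green cup was knocked about 2 cm aside partway through, and I picked it up from where it ended up.

**Last checks:**
- **Tile:** its top measured about 36 mm above the table, level within about 0.3°, when I checked after pressing.
- **Vase:** within about 1–3 mm of the tile's centre.
- **Red cup:** about 1 mm from the midpoint.
- **Green cup:** about 83 mm in front of the round prop, as asked, with 2–3 mm measured sideways offset.
- **Bystanders:** the brush, sponge, jar and bottle appear in place in the pictures, and nothing fell. I did not measure their positions.

**Disagreements:** the two cameras differ by 2–3 mm in x, so I averaged them. The first press stopped at about 24 N, below the force limit I had set. A second press to about 45 N confirmed the tile was fully down.

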